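# Pack the instrument boxes in the carrying frame

### The arm

A 6-joint arm with a two-finger parallel gripper is mounted at the origin on a cart in front of the work surface, level with it; the furniture and walls round the work are solid. World frame = base frame: x ahead of the robot, y to its left, z up, the work surface at z = 0. Lengths are in m, angles in rad, forces in N, time in s.
With the tool pointing down it reaches from about 0.375 to 0.825 m from the base axis. Payload 5.5 kg.
Tool frame: the origin (TCP) lies at the centre of the arm's flange, where the gripper is bolted on; the fingertips stand 173 mm ahead of it and the grasp point (between the pads) lies 155 mm ahead of it (ctrl.grasp_offset is the z of the grasp point in the tool frame, in m); z points along the fingers, y is the line along which they close (so a half turn about z gives the same grasp; the last joint's range is limited). The gripper opens to 85 mm and grips with 20 to 120 N. Pads are 22 mm wide; open, the fingers measure 114 mm over their backs; the gripper's body (76 mm by 85 mm) begins 54 mm behind the grasp point. The pads swing forward as they close: fully open they stand 13 mm farther back than shut.
Start: joints at [1.267, 0.314, -0.047, 1.21, 0, 1.571], TCP at [0.179, 0.573, 0.405] pointing down, gripper open.
Joint ranges: [-2.67, 2.67], [-0.69, 1.73], [-1.03, 1.25], [-2.08, 2.16], [-1.42, 1.45], [-3.14, 3.14]. Speed limits (rad/s): [2.39, 2.39, 3.01, 3.14, 3.14, 3.14].

### API

Orientations are given as [roll, pitch, yaw] about the fixed x, y, z axes, in that order (R = Rz(yaw) Ry(pitch) Rx(roll)).
In Python, from plant import ctrl gives the robot as it stands.
- The arm moves only by the tool carry_out, never from a script. Its argument "commands" is text: rows parted by semicolons, each of 6 numbers parted by spaces: the shift along the tool's x, y, z in mm, then the turn, a rotation vector about the tool's x, y, z in rad. In form: dx dy dz ax ay az; .... A call has 1 to 10 rows; each row shifts and turns the commanded pose from where the row before left it, along the tool's axes as they then stand; what a row does not reach is not made up. A row lasts 1/8 s, in which the tool goes at most 62.5 mm and 10.7 degrees, less where a joint would pass 70% of its speed; a pose out of reach is approached as far as the arm can. A call is refused whole if a number of a shift passes 62.5 or a number of a turn 0.188, either way. A call with a gripper value outside its range is refused whole. "jaw" is the finger opening in mm, from 0 to 85.4, set as the call begins (left out, the last holds). The fingers move at their own pace and stop on an object; the grip force is fixed at half the most. Time passes only in rows, so rows that do not move let the fingers close. It gives the time, the measured TCP pose, the force, the opening and the grip force at its end, in the units of the state.
- ctrl.state(): the state, without advancing time (a new reading comes with each control period).
- ctrl.grab_frame(name): name is "scene" or "top" or "wrist"; returns a dict with "img" (384x512x3 uint8, blue, green, red), "K" (3x3 intrinsics, pixels), "T" (4x4, takes a point from camera to world coordinates); the wrist camera has in their place "T_tool_cam" (4x4, takes a point from camera to tool coordinates, whose origin is the TCP and whose axes are the flange's). Camera axes: x right, y down, z forward; pixel columns grow to the right and rows downward; lengths in m; the calibration is good to about 2 mm. A picture is of the moment at which its call begins: read the wrist's pose just before it. There is no depth.
- ctrl.close_job(): hands the job in; it is judged then, once.
Trained networks look in a picture, given as the dict that the camera call returned (one of the last four; its "shot" number tells which), for a name from the list of things; names that differ only in an ending like _2 or _b are one class to them, and where a whole thing is asked for, a point or a joint stands for the part that bears it (a point fixed in the world has none). Each returns a list of dicts, best first, with "confidence" (0 to 1); they miss things now and then, are a little off and sometimes report something else, mostly with a low value. They report only what shows in the picture. A call takes as long as a camera call.
- ctrl.look_for(picture, thing): "location" ([x, y, z] in m, in world coordinates, good to about 4 mm: the middle of the surface that is visible of it).
The state is a dict: "clock": time; "joints": joint angles; "joint_velocities": joint speeds; "joint_torque": joint torques, N m; "ee_pos": TCP position; "orientation": TCP orientation; "force": force on the tool from outside, world axes, zero at the start; "ft_torque": the same for the moment, N m; "opening": finger opening in m; "grasp_force": force on a finger pad.
Only numpy, scipy, OpenCV 4.12 (cv2) and the standard library are available. Lean on these libraries where they do the work, as an engineer would, in place of code of your own. Each camera call takes 0.05 s, during which the arm holds its last target. There are 200 camera calls.

### The job

Pack the three wooden instrument boxes that lie to the right of the blue carrying frame for the trip to the calibration room: stack them squarely, one on top of another, on the deck of the frame, the two closed boxes below and the micrometer's box, its lid shut with the micrometer inside, on top. Then swing the frame's steel bail up over the column until it stands fully upright against its stop, so that it keeps the lids shut. Keep the boxes level throughout, and leave the caliper, the yellow screwdriver and the two steel blocks where they are.

Things in the scene. Friction and masses are not known exactly. Their poses are not given: they have to be found in the camera images.
- box_a_centre (a point): First closed dark-brown wooden instrument box, 62 (its x) x 150 (its y) x 42 mm high, about 0.4 kg, a small brass hook standing out 10 mm from the middle of one long side (its -x side); lid does not open, top and underside flat. The point is the centre of the box, half-way up; z axis up, y axis along its length.
- box_b_centre (a point): Second box, identical to the first: closed dark-brown wooden instrument box, 62 (its x) x 150 (its y) x 42 mm high, about 0.4 kg, a small brass hook standing out 10 mm from the middle of one long side (its -x side); lid does not open, top and underside flat. The point is the centre of the box, half-way up; z axis up, y axis along its length.
- mic_box_centre (a point): The micrometer's box, which starts with its lid standing open: the same dark-brown wooden box, 62 (its x) x 150 (its y) x 42 mm high when shut, about 0.6 kg with the micrometer. The point is the centre of the shut box, 21 mm above its underside; y axis along its length; the x axis points from the front with the brass hook to the back with the hinge. The lower part is 26 mm high, the lid is a shallow tray 15 mm deep.
- mic_box_lid (a joint): Lid of the micrometer's box, rad: 0 shut, 1.83 fully open (leaning back a little past upright). It hinges about the back top edge of the lower part, a line along y that lies 32 mm to +x of the box's centre and 6 mm above it. It turns lightly (under 1 N at its edge) and stays where it is left above about 0.7 rad; below that it falls shut, or can be pressed down.
- micrometer_centre (a point): Micrometer, 118 (its y) x 38 x 13 mm, lying flat in the micrometer's box on the felt floor 4 mm above the underside; point at its centre, about half-way up.
- carrier_deck (a point): Centre of the top face of the deck of the blue carrying frame, 8 mm above the bench. The frame stands firm on the bench. Deck 82 (x) x 170 (y) mm; a box lies on it with its length along y. Four corner angles, standing 12 mm above the deck and flared outwards, leave 70 x 158 mm between them at the deck; the long sides are free between the corners (100 mm). z axis up, x axis towards the side where the bail lies.
- bail_hinge (a point): Middle of the bail's hinge axis, which runs along the frame's y, 16 mm above the deck, over the deck's centre.
- bail (a joint): Swing of the bail, rad: 0 laid back towards the frame's +x, 12 degrees above level; it grows as the bail rises; 1.361 (the stop) is upright over the deck. The hinge is stiff: the bail stays where it is left and takes about 3 to 5 N at the grip to swing.
- bail_grip (a point): Centre of the bail's black rubber grip, a round bar 15 mm thick and 70 mm long along the frame's y, 165.5 mm from the hinge axis. 45 mm nearer to the hinge runs a steel strap 16 mm wide, which passes 4 mm clear over the edges of the topmost of three well-stacked boxes; its two side arms stand 174 mm apart inside.
- caliper_centre (a point): Steel vernier caliper, 71 x 200 x 14 mm, lying in front of the frame; leave alone. Point at its centre.
- driver_yellow_centre (a point): Screwdriver with yellow handle, 205 mm long, lying in front of the boxes; leave alone. Point at its centre.
- block_123_centre (a point): Drilled steel setting block, 50 x 75 x 25 mm, behind the boxes; leave alone. Point at its centre.
- vee_block_centre (a point): Steel V-block, 55 x 44 x 34 mm, behind the boxes; leave alone. Point at its centre.

How it is judged:
On the way, in this order (a step that is already met when the one before it is completed fails the run):
1. one closed box lies squarely on the deck of the frame (((z of box_a_centre in the frame of carrier_deck between 0.015 and 0.027 m and horizontal distance between box_a_centre and carrier_deck below 0.01 m and angle between the y axis of box_a_centre and the y axis of carrier_deck, either way round below 0.09 rad and angle between box_a_centre's own z axis and vertical below 0.06 rad) or (z of box_b_centre in the frame of carrier_deck between 0.015 and 0.027 m and horizontal distance between box_b_centre and carrier_deck below 0.01 m and angle between the y axis of box_b_centre and the y axis of carrier_deck, either way round below 0.09 rad and angle between box_b_centre's own z axis and vertical below 0.06 rad))), for 0.2 s.
2. the other closed box lies squarely on the first (((z of box_a_centre in the frame of carrier_deck between 0.015 and 0.027 m and horizontal distance between each of box_a_centre, box_b_centre and carrier_deck below 0.01 m and angle between the y axis of each of box_a_centre, box_b_centre and the y axis of carrier_deck, either way round below 0.09 rad and angle between each of box_a_centre, box_b_centre's own z axis and vertical below 0.06 rad and z of box_b_centre in the frame of carrier_deck between 0.057 and 0.069 m) or (z of box_b_centre in the frame of carrier_deck between 0.015 and 0.027 m and horizontal distance between each of box_b_centre, box_a_centre and carrier_deck below 0.01 m and angle between the y axis of each of box_b_centre, box_a_centre and the y axis of carrier_deck, either way round below 0.09 rad and angle between each of box_b_centre, box_a_centre's own z axis and vertical below 0.06 rad and z of box_a_centre in the frame of carrier_deck between 0.057 and 0.069 m))), for 0.2 s.
3. the micrometer's box, lid shut and micrometer inside, lies squarely on top (((z of box_a_centre in the frame of carrier_deck between 0.015 and 0.027 m and horizontal distance between each of box_a_centre, box_b_centre and carrier_deck below 0.01 m and angle between the y axis of each of box_a_centre, box_b_centre and the y axis of carrier_deck, either way round below 0.09 rad and angle between each of box_a_centre, box_b_centre's own z axis and vertical below 0.06 rad and z of box_b_centre in the frame of carrier_deck between 0.057 and 0.069 m) or (z of box_b_centre in the frame of carrier_deck between 0.015 and 0.027 m and horizontal distance between each of box_b_centre, box_a_centre and carrier_deck below 0.01 m and angle between the y axis of each of box_b_centre, box_a_centre and the y axis of carrier_deck, either way round below 0.09 rad and angle between each of box_b_centre, box_a_centre's own z axis and vertical below 0.06 rad and z of box_a_centre in the frame of carrier_deck between 0.057 and 0.069 m)) and z of mic_box_centre in the frame of carrier_deck between 0.099 and 0.111 m and horizontal distance between mic_box_centre and carrier_deck below 0.01 m and angle between the y axis of mic_box_centre and the y axis of carrier_deck, either way round below 0.09 rad and angle between mic_box_centre's own z axis and vertical below 0.06 rad and x of micrometer_centre in the frame of mic_box_centre between -0.02 and 0.02 m and y of micrometer_centre in the frame of mic_box_centre between -0.03 and 0.03 m and z of micrometer_centre in the frame of mic_box_centre between -0.022 and 0.012 m and value of joint mic_box_lid below 0.06 rad), for 0.2 s.
4. the bail stands upright over the column (value of joint bail above 1.28 rad), for 0.2 s.
At the end, for the whole second after the job is handed in: Squarely on the deck, fully seated (height 6 mm): both closed boxes in either order, then the micrometer's box with lid shut (0.06 rad) and micrometer inside; centres within 10 mm of the deck's, lengths within 0.09 rad, level within 0.06 rad; bail upright (over 1.28 rad), at rest (all of step 3 and value of joint bail above 1.28 rad and velocity of joint bail between -0.05 and 0.05 rad/s); the robot touches nothing.
It fails at once if a box is tipped by more than about 30 degrees (angle between any of box_a_centre, box_b_centre, mic_box_centre's own z axis and vertical above 0.52 rad).
It fails at once if the caliper, the yellow screwdriver or one of the steel blocks is moved by more than 25 mm (distance of any of caliper_centre, driver_yellow_centre, block_123_centre, vee_block_centre from where it was at the start of the episode above 0.025 m).
It also fails if it takes over 72 s, if anything falls off the work surface, if the arm or the gripper's body presses on something with over 40 N, if the wrist force passes 120 N, or if a joint passes its speed limit or range.

## Working session

There is one attempt and no reset: what is moved stays moved. The work goes in short steps, Python scripts to look and compute and a tool call to move; the robot and the scene stay as the last step left them, time stands still between calls to the robot, and variables do not carry over. Pictures are saved under pics/ and viewed, at most 10 in all, crops included, and the job is handed in when it is done.

Besides the shell and the picture viewer there is one more tool, called after "Call:" as name(argument=value, ...) on one line, values as JSON. carry_out: Moves the arm, as the interface text tells. Its arguments: {"type":"object","properties":{"commands":{"type":"string"},"jaw":{"type":"number"}},"required":["commands"]}

```bash
ls; mkdir -p pics; cat > h.py <<'E'
import numpy as np, cv2
from scipy.spatial.transform import Rotation as R
from plant import ctrl
def px2w(f,u,v,z,T=None):
    T=f["T"] if T is None else T
    d=T[:3,:3]@np.linalg.solve(f["K"],[u,v,1.]); o=T[:3,3]
    return o+d*(z-o[2])/d[2]
def w2px(f,p,T=None):
    T=f["T"] if T is None else T
    c=T[:3,:3].T@(np.array(p)-T[:3,3]); q=f["K"]@c; return q[:2]/q[2]
def tcpT():
    s=ctrl.state(); T=np.eye(4); T[:3,:3]=R.from_euler("xyz",s["orientation"]).as_matrix(); T[:3,3]=s["ee_pos"]; return T
def wrist():
    T=tcpT(); f=ctrl.grab_frame("wrist"); f["Tw"]=T@f["T_tool_cam"]; return f
E
python3 - <<'E'
from h import *
np.set_printoptions(precision=3,suppress=True)
s=ctrl.state(); print(s["clock"],s["ee_pos"],s["orientation"],s["opening"],ctrl.grasp_offset)
fs={n:ctrl.grab_frame(n) for n in("top","scene")}
for n,f in fs.items():
    cv2.imwrite(f"pics/{n}.png",f["img"]); print(n,f["T"],f["K"][0])
    for t in["box_a_centre","mic_box_centre","mic_box_lid","micrometer_centre","carrier_deck","bail","bail_grip","caliper_centre","driver_yellow_centre","block_123_centre","vee_block_centre"]:
        try: 
            for r in ctrl.look_for(f,t)[:3]: print(t,np.array(r["location"]),round(r["confidence"],2),w2px(f,r["location"]).round())
        except Exception as e: print(t,e)
E
```

```text
pics
0.0 [0.179 0.572 0.404] [-3.14  -0.     2.838] 0.08555206508904936 0.1547
top [[ 0.025 -0.987  0.157  0.417]
 [-0.999 -0.03  -0.032 -0.021]
 [ 0.036 -0.156 -0.987  1.007]
 [ 0.     0.     0.     1.   ]] [390.935   0.    250.603]
box_a_centre [ 0.58  -0.046  0.042] 0.89 [248. 185.]
mic_box_centre [ 0.555 -0.251  0.056] 0.74 [331. 197.]
mic_box_centre [ 0.583 -0.045  0.042] 0.38 [248. 184.]
mic_box_lid [ 0.547 -0.245  0.072] 0.81 [330. 199.]
carrier_deck [0.491 0.12  0.014] 0.63 [181. 220.]
bail [0.606 0.141 0.061] 0.75 [173. 171.]
bail_grip [0.61  0.139 0.064] 0.72 [173. 170.]
caliper_centre [0.375 0.245 0.007] 0.85 [128. 266.]
driver_yellow_centre [0.391 0.002 0.019] 0.91 [227. 262.]
driver_yellow_centre [0.613 0.137 0.061] 0.15 [174. 169.]
block_123_centre [ 0.741 -0.218  0.024] 0.59 [315. 128.]
vee_block_centre [ 0.737 -0.037  0.028] 0.71 [246. 127.]
scene [[ 0.806 -0.523  0.276  0.266]
 [-0.591 -0.705  0.391 -0.469]
 [-0.01  -0.479 -0.878  1.075]
 [ 0.     0.     0.     1.   ]] [499.035   0.    254.911]
box_a_centre [ 0.582 -0.055  0.041] 0.69 [264. 201.]
box_a_centre [ 0.554 -0.267  0.021] 0.3 [312. 282.]
mic_box_centre [ 0.552 -0.267  0.025] 0.81 [311. 282.]
mic_box_lid [ 0.544 -0.246  0.09 ] 0.82 [304. 267.]
micrometer_centre [ 0.544 -0.27   0.017] 0.87 [309. 286.]
carrier_deck [0.497 0.115 0.005] 0.96 [195. 176.]
carrier_deck [0.374 0.241 0.009] 0.58 [126. 166.]
bail [0.594 0.125 0.057] 0.82 [223. 143.]
bail_grip [0.599 0.131 0.06 ] 0.83 [224. 139.]
caliper_centre [0.373 0.242 0.006] 0.56 [125. 167.]
caliper_centre [ 0.738 -0.225  0.025] 0.26 [362. 221.]
driver_yellow_centre [0.387 0.    0.019] 0.59 [181. 233.]
block_123_centre [ 0.737 -0.225  0.023] 0.67 [362. 221.]
block_123_centre [ 0.551 -0.265  0.023] 0.59 [310. 282.]
vee_block_centre [ 0.737 -0.034  0.024] 0.58 [309. 165.]
```

```bash
python3 - <<'E'
import cv2
for n,(a,b,c,d) in {"top":(110,310,110,380),"scene":(100,340,90,410)}.items():
    i=cv2.imread(f"pics/{n}.png")[a:b,c:d]; s=2.9 if n=="top" else 2.5
    cv2.imwrite(f"pics/{n}c.png",cv2.resize(i,None,fx=s,fy=s,interpolation=cv2.INTER_CUBIC))
E
```

```text
(no output)
```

View pics/topc.png

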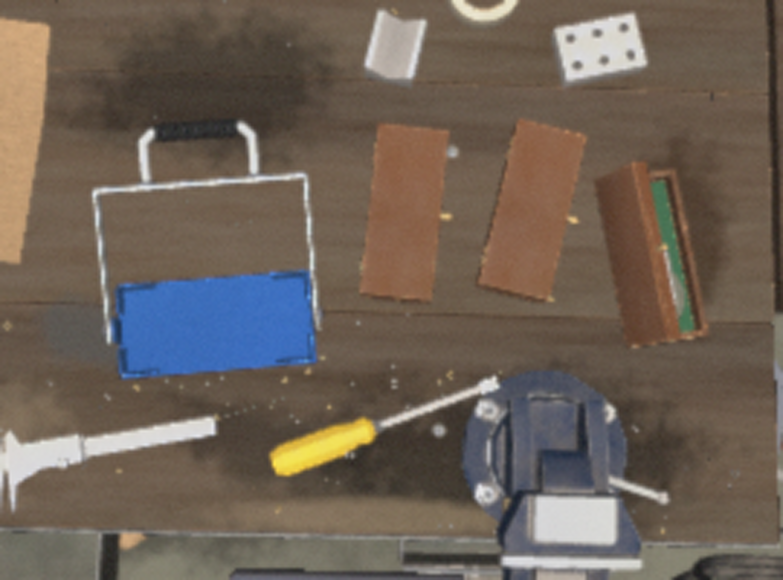

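View pics/scenec.png

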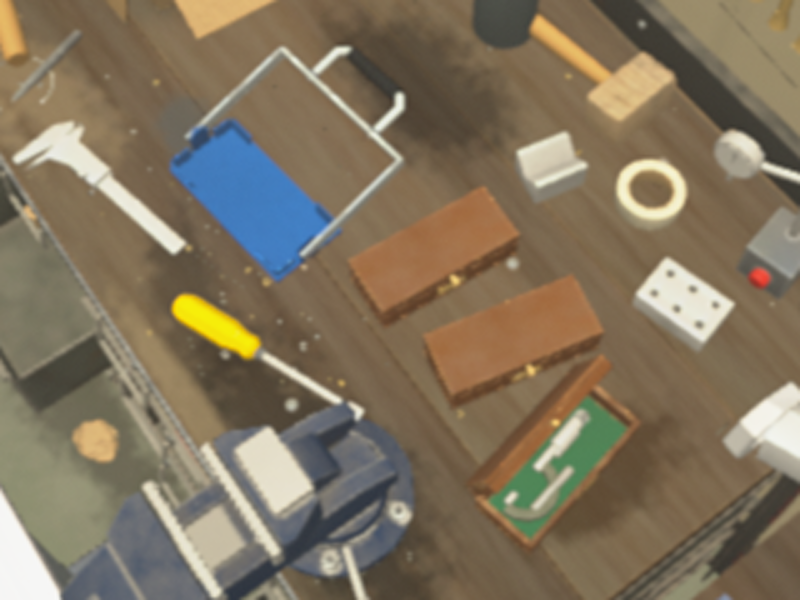

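The top crop shows, left to right: the blue deck (corners about 115,285 / 305,272 / 316,360 / 120,378), the bail behind it, closed box 1 (377–449,124 to 360–432,300), closed box 2 (518–585,120 to 478–551,301), both with their hooks on the right, and the open mic box (lid on its left, right edge 677,170–706,333). The scene crop agrees and shows a vise in front.

```bash
python3 - <<'E'
from h import *
import pickle
np.set_printoptions(precision=4,suppress=True)
f=ctrl.grab_frame("top"); g=ctrl.grab_frame("scene")
def W(L,z,fr=f,o=(110,110),s=2.9): return np.array([px2w(fr,o[0]+u/s-.5,o[1]+v/s-.5,z) for u,v in L])
for n,L,z in [("b1",[(377,124),(449,129),(432,300),(360,294)],.042),("b2",[(518,120),(585,135),(551,301),(478,285)],.042),("deck",[(115,285),(305,272),(316,360),(120,378)],.012)]:
    P=W(L,z); c=P.mean(0); (w,ce,a)=(None,)*3
    e=P[0]-P[3]+P[1]-P[2]; e2=P[1]-P[0]+P[2]-P[3]
    print(n,c[:2],"yaw of edge03",np.arctan2(e[1],e[0]),np.linalg.norm(e)/2,"edge01 yaw",np.arctan2(e2[1],e2[0]),np.linalg.norm(e2)/2)
print("mic right edge",W([(677,170),(706,333)],.026))
print("mic lid top-left",W([(597,183),(632,345)],.086),W([(640,162)],.086))
S=lambda L,z:W(L,z,g,(90,100),2.5)
print("scene b1",S([(350,262),(484,188),(519,238),(385,308)],.042).mean(0),"b2",S([(425,342),(571,278),(603,330),(455,390)],.042).mean(0))
print("mic base scene near corner etc",S([(637,424),(532,540)],.026))
print("grip top",W([(156,130),(240,126)],.065),"strap ends",W([(93,190),(307,175)],.05),"hinge",W([(110,340),(318,327)],.024))
print("vise top z.12",W([(480,385),(610,410),(545,375)],.12),"driver tip",W([(497,382)],.005))
E
```

```text
b1 [ 0.5886 -0.048 ] yaw of edge03 -0.07223615345231946 0.1504325975286917 edge01 yaw -1.6165842014893748 0.06242530342474392
b2 [ 0.5934 -0.1596] yaw of edge03 -0.20861547942793202 0.15021270605521184 edge01 yaw -1.760725082145133 0.062219276758014336
deck [0.4889 0.1145] yaw of edge03 0.13980722374969504 0.0793795557372415 edge01 yaw -1.4624678411072334 0.1675884904264572
mic right edge [[ 0.6359 -0.2904  0.026 ]
 [ 0.4914 -0.3141  0.026 ]]
mic lid top-left [[ 0.6092 -0.2065  0.086 ]
 [ 0.4754 -0.2351  0.086 ]] [[ 0.6283 -0.2428  0.086 ]]
scene b1 [ 0.585  -0.0508  0.042 ] b2 [ 0.59   -0.1621  0.042 ]
mic base scene near corner etc [[ 0.6285 -0.2877  0.026 ]
 [ 0.4911 -0.3121  0.026 ]]
grip top [[0.6472 0.1649 0.065 ]
 [0.6531 0.0943 0.065 ]] strap ends [[0.5967 0.2179 0.05  ]
 [0.6156 0.0368 0.05  ]] hinge [[0.4714 0.201  0.024 ]
 [0.4874 0.0237 0.024 ]]
vise top z.12 [[ 0.439  -0.108   0.12  ]
 [ 0.4223 -0.2097  0.12  ]
 [ 0.448  -0.1587  0.12  ]] driver tip [[ 0.4449 -0.1342  0.005 ]]
```

Call:
carry_out(commands="0 0 0 0 0 -0.12; 0 0 0 0 0 -0.12; -30 -42.5 5; -30 -42.5 5 0 0 0", jaw=78)

```text
schema error: expected 6 numbers
```

Call:
carry_out(commands="0 0 0 0 0 -0.12; 0 0 0 0 0 -0.12; -30 -42.5 5 0 0 0; -30 -42.5 5 0 0 0; -30 -42.5 5 0 0 0; -30 -42.5 5 0 0 0; -30 -42.5 5 0 0 0; -30 -42.5 5 0 0 0; -30 -42.5 5 0 0 0; -30 -42.5 5 0 0 0", jaw=78)

```text
clock: 2.55
ee_pos: [0.398, 0.2164, 0.3649]
orientation: [3.141, 0.001, 3.078]
force: [0.8, 0.0, -0.1]
opening: 0.0778
grasp_force: 0.0
```

Call:
carry_out(commands="-30 -42.5 5 0 0 0; -30 -42.5 5 0 0 0; -30 -42.5 5 0 0 0; -30 -42.5 5 0 0 0; -30 -42.5 5 0 0 0; -30 -42.5 5 0 0 0; 0 0 0 0 0 0; 0 0 0 0 0 0")

```text
clock: 3.55
ee_pos: [0.5604, -0.048, 0.3345]
orientation: [3.141, -0.001, 3.077]
force: [0.0, 0.3, -0.3]
opening: 0.0781
grasp_force: 0.0
```

```bash
cat >> h.py <<'E'
def go(x,y,z,yaw):
    "turn az first, then shift (mm) in tool axes after the turn"
    s=ctrl.state(); d=np.array([x,y,z])-s["ee_pos"]; y0=s["orientation"][2]
    az=-((yaw-y0+np.pi)%(2*np.pi)-np.pi); c,n=np.cos(yaw),np.sin(yaw)
    print("turn az %.3f then shift mm %.1f %.1f %.1f"%(az,*(1e3*np.array([c*d[0]+n*d[1],n*d[0]-c*d[1],-d[2]]))))
E
python3 - <<'E'
from h import *
np.set_printoptions(precision=4,suppress=True)
s=ctrl.state(); print(s["clock"],s["joints"],s["ee_pos"],s["orientation"])
f=wrist(); cv2.imwrite("pics/w1.png",f["img"])
for p in[(.587,-.049,.042),(.592,-.161,.042)]: print(w2px(f,p,f["Tw"]))
for t in["box_a_centre"]:
    for r in ctrl.look_for(f,t)[:3]: print(t,np.array(r["location"]),round(r["confidence"],2),w2px(f,r["location"],f["Tw"]).round())
E
```

```text
3.55 [-0.0855  0.2815 -0.2539  1.0363  0.0004 -0.0212] [ 0.5604 -0.048   0.3345] [ 3.1412 -0.0009  3.0772]
[251.4217 214.3262]
[120.2684 227.7563]
box_a_centre [ 0.5783 -0.0502  0.0362] 0.76 [249. 202.]
box_a_centre [0.6082 0.0911 0.061 ] 0.71 [429. 237.]
```

View pics/w1.png

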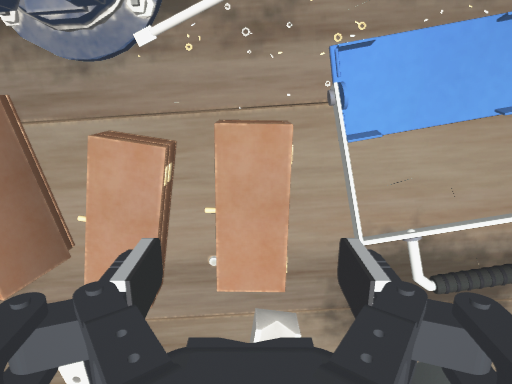

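The wrist picture shows box 1 centred near (253,205) with its hook at (210,210), box 2 at (130,215), the mic lid at left and the deck's right end at top right.

```bash
python3 - <<'E'
from h import *
np.set_printoptions(precision=4,suppress=True)
f=wrist()
P=np.array([px2w(f,u,v,.042,f["Tw"]) for u,v in[(216.5,122),(293,123),(285.5,292),(218,292)]]);print(P,P.mean(0))
e=P[0]+P[1]-P[2]-P[3];print(np.linalg.norm(e)/2,np.arctan2(-e[1],-e[0]))
print("hook",px2w(f,210,210,.026,f["Tw"]))
go(.562,-.047,.185,np.pi-.065)
E
```

```text
[[ 0.5092 -0.0707  0.042 ]
 [ 0.5137 -0.0112  0.042 ]
 [ 0.6632 -0.022   0.042 ]
 [ 0.6595 -0.0828  0.042 ]] [ 0.5864 -0.0467  0.042 ]
0.15033447987331852 -0.07616670254237343
hook [ 0.5866 -0.085   0.026 ]
turn az 0.003 then shift mm -1.8 0.1 149.9
```

Call:
carry_out(commands="-1 2 30 0 0 0.007; 0 0 40 0 0 0; 0 0 40 0 0 0; 0 0 30 0 0 0; 0 0 12 0 0 0; 0 0 0 0 0 0")

```text
clock: 4.45
ee_pos: [0.5616, -0.0455, 0.1827]
orientation: [3.142, -0.001, 3.072]
force: [0.2, 0.6, -0.3]
opening: 0.0779
grasp_force: 0.0
```

Call:
carry_out(commands="0 0 0 0 0 0; 0 0 0 0 0 0; 0 0 0 0 0 0; 0 0 0 0 0 0; 0 0 -10 0 0 0; 0 0 -30 0 0 0; 0 0 -40 0 0 0; 0 0 -40 0 0 0; 0 0 0 0 0 0", jaw=40)

```text
clock: 5.58
ee_pos: [0.5632, -0.0463, 0.3061]
orientation: [-3.141, 0.006, 3.071]
force: [0.8, 0.3, -7.2]
opening: 0.0608
grasp_force: 67.5
```

Call:
carry_out(commands="0 0 -10 0 0 0.17; 0 0 -10 0 0 0.18; 0 0 0 0 0 0.18; 0 0 0 0 0 0.18; 0 0 0 0 0 0.18; 0 0 0 0 0 0.18; 0 0 0 0 0 0.18; 0 0 0 0 0 0.147; 0 0 0 0 0 0; 0 0 0 0 0 0")

```text
clock: 6.82
ee_pos: [0.5614, -0.0461, 0.3216]
orientation: [-3.14, -0.0, 1.676]
force: [-0.6, -0.2, -4.9]
opening: 0.0609
grasp_force: 67.2
```

Call:
carry_out(commands="38.5 -11.5 0 0 0 0; 38.5 -11.5 0 0 0 0; 38.5 -11.5 0 0 0 0; 38.5 -11.5 0 0 0 0; 38.5 -11.5 0 0 0 0; 0 0 0 0 0 0; 0 0 0 0 0 0")

```text
clock: 7.7
ee_pos: [0.4849, 0.1394, 0.3226]
orientation: [3.141, 0.001, 1.675]
force: [0.4, -0.4, -5.2]
opening: 0.0611
grasp_force: 67.4
```

```bash
python3 - <<'E'
from h import *
np.set_printoptions(precision=4,suppress=True)
f=wrist(); g=ctrl.grab_frame("top")
i=cv2.resize(g["img"][170:270,120:240],None,fx=3.84,fy=3.84,interpolation=cv2.INTER_CUBIC)
o=np.zeros((384,974,3),np.uint8); o[:,:512]=f["img"]; o[:,512:512+i.shape[1]]=i[:384]
cv2.imwrite("pics/w2.png",cv2.resize(o,None,fx=.82,fy=.82,interpolation=cv2.INTER_AREA))
x=np.array([-.0,0])
a=.103; ex=np.array([np.cos(a),np.sin(a)]); ey=np.array([-ex[1],ex[0]]); c=np.array([.489,.1145])
for sx in(-1,1):
    for sy in(-1,1):
        p=c+sx*.041*ex+sy*.085*ey; print(sx,sy,p,w2px(f,[*p,.008],f["Tw"]))
go(.4864,.1394,.190,1.674); print(ctrl.state()["ee_pos"],ctrl.state()["orientation"])
E
```

```text
-1 -1 [0.457  0.0257] [209.5271 285.4168]
-1 1 [0.4395 0.1948] [203.1679 105.1445]
1 -1 [0.5385 0.0342] [293.8769 285.5917]
1 1 [0.521  0.2033] [301.7113 105.3435]
turn az -0.001 then shift mm 0.5 1.3 132.6
[0.4851 0.1388 0.3226] [3.1415 0.0003 1.6734]
```

View pics/w2.png

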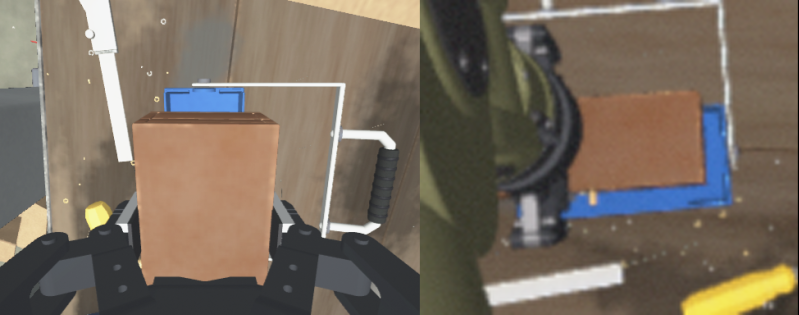

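The wrist view (left) shows the box over the deck, with the deck's far corners near full-scale (200,107) and (296,107), so about 3 mm left of prediction; I'll check with a blue mask.

```bash
python3 - <<'E'
from h import *
np.set_printoptions(precision=4,suppress=True)
f=wrist(); g=ctrl.grab_frame("top")
def mask(i):
    h=cv2.cvtColor(i,cv2.COLOR_BGR2HSV); return ((h[...,0]>98)&(h[...,0]<125)&(h[...,1]>130)&(h[...,2]>70)).astype(np.uint8)
def big(m):
    c=max(cv2.findContours(m,0,1)[0],key=cv2.contourArea); return c
c=big(mask(cv2.imread("pics/top.png")))
P=np.array([px2w(g,u,v,.012)[:2]*1e3 for u,v in c[:,0]],np.float32); print("top deck",cv2.minAreaRect(P))
c=big(mask(f["img"])); r=c[:,0]; print("wrist blue",r.min(0),r.max(0))
m=mask(f["img"])
for v in range(106,138,4):
    u=np.flatnonzero(m[v,150:350])+150
    if len(u): a,b=[px2w(f,q,v+.5,.010,f["Tw"]) for q in(u[0],u[-1]+1)]; print(v,u[0],u[-1]+1,(a+b)[:2]/2,np.linalg.norm(a-b))
w=cv2.imread("pics/w1.png"); c=big(mask(w)); print(c[:,0].min(0))
# box top edges in hand, top face z = ee_z-0.1825+0.042
z=f["Tw"][2,3]*0+ctrl.state()["ee_pos"][2]-.1827+.042
h=cv2.cvtColor(f["img"],cv2.COLOR_BGR2HSV); b=((h[...,0]<15)&(h[...,1]>80)&(h[...,2]>110)).astype(np.uint8)
for v in(160,190,220):
    u=np.flatnonzero(b[v,120:380])+120; a,d=[px2w(f,q,v+.5,z,f["Tw"]) for q in(u[0],u[-1]+1)]; print("box",v,u[0],u[-1],(a+d)[:2]/2,np.linalg.norm(a-d))
u=np.flatnonzero(b[100:250,252])+100; print("far edge",u[0],px2w(f,252,152,z,f["Tw"]))
E
```

```text
top deck ((488.0750732421875, 115.13958740234375), (80.1213607788086, 171.72308349609375), 6.273743629455566)
wrist blue [199 106] [297 136]
106 287 295 [0.5125 0.2008] 0.006616920670455808
110 200 297 [0.4778 0.194 ] 0.08050119885922591
114 199 298 [0.4781 0.1908] 0.08242540218517595
118 200 298 [0.4789 0.1876] 0.08185606093525477
122 200 297 [0.4788 0.1843] 0.08128336366952175
126 200 297 [0.4792 0.181 ] 0.08154747388503329
130 200 297 [0.4795 0.1777] 0.08181330602262946
134 200 297 [0.4798 0.1743] 0.08208087697708692
[330  12]
box 160 161 340 [0.4803 0.1853] 0.06048180707733686
box 190 163 337 [0.4812 0.1749] 0.06031341614202083
box 220 165 335 [0.4823 0.1639] 0.060489747973642524
far edge 137 [0.4803 0.1882 0.1819]
```

Call:
carry_out(commands="0.5 -1 20 0 0 0; 0 0 35 0 0 0; 0 0 35 0 0 0; 0 0 20 0 0 0; 0 0 10 0 0 0; 0 0 5 0 0 0; 0 0 5 0 0 0; 0 0 0 0 0 0")

```text
clock: 8.9
ee_pos: [0.4842, 0.1399, 0.1931]
orientation: [3.141, -0.0, 1.674]
force: [-0.0, -0.3, -4.0]
opening: 0.0611
grasp_force: 67.6
```

Call:
carry_out(commands="0 0 2 0 0 0; 0 0 0.5 0 0 0; 0 0 0 0 0 0")

```text
clock: 9.28
ee_pos: [0.4841, 0.14, 0.1924]
orientation: [3.14, -0.0, 1.674]
force: [-4.4, -0.5, 15.1]
opening: 0.061
grasp_force: 70.1
```

Call:
carry_out(commands="0 0 0 0 0 0; 0 0 0 0 0 0; 0 0 -10 0 0 0; 0 0 -50 0 0 0; 0 0 -50 0 0 0; 0 0 -30 0 0 0; 0 0 0 0 0 0", jaw=76)

```text
clock: 10.15
ee_pos: [0.485, 0.1402, 0.3335]
orientation: [3.136, -0.001, 1.674]
force: [0.3, 0.2, -0.4]
opening: 0.0758
grasp_force: 0.0
```

```bash
python3 - <<'E'
from h import *
np.set_printoptions(precision=4,suppress=True)
f=wrist(); cv2.imwrite("pics/w3.png",f["img"])
go(.57,-.16,.30,np.pi+.163); print(ctrl.state()["ee_pos"],ctrl.state()["joints"])
h=cv2.cvtColor(f["img"],cv2.COLOR_BGR2HSV); b=((h[...,0]<15)&(h[...,1]>80)&(h[...,2]>110)).astype(np.uint8)
b=cv2.morphologyEx(b,cv2.MORPH_OPEN,np.ones((5,5)))
c=max(cv2.findContours(b,0,1)[0],key=cv2.contourArea)[:,0]; P=np.array([px2w(f,u,v,.05,f["Tw"])[:2]*1e3 for u,v in c],np.float32)
print(cv2.minAreaRect(P),c.min(0),c.max(0))
E
```

```text
turn az -1.631 then shift mm -35.9 -309.9 31.5
[0.4843 0.14   0.3315] [ 0.2814  0.1767 -0.3958  0.9955 -0.      1.7492]
((485.7962951660156, 116.83377075195312), (60.957763671875, 150.50225830078125), 5.544815540313721) [207 118] [287 294]
```

View pics/w3.png

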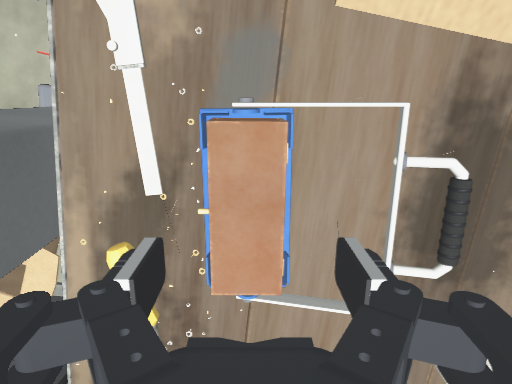

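The picture shows box 1 lying between the corner angles (box top 207–287 × 119–295, deck 200–294), parallel to the deck. Step 1 looks good; next I shut the lid.

Call:
carry_out(commands="0 0 0 0 0 -0.181; 0 0 0 0 0 -0.181; 0 0 0 0 0 -0.181; 0 0 0 0 0 -0.181; 0 0 0 0 0 -0.181; 0 0 0 0 0 -0.181; 0 0 0 0 0 -0.181; 0 0 0 0 0 -0.181", jaw=0)

```text
clock: 11.2
ee_pos: [0.4831, 0.1396, 0.3285]
orientation: [-3.141, -0.003, 3.128]
force: [-0.6, 0.1, 0.7]
opening: 0.0002
grasp_force: 0.0
```

Call:
carry_out(commands="-13 -49 5 0 0 0; -13 -49 5 0 0 0; -13 -49 5 0 0 0; -13 -49 5 0 0 0; -13 -49 5 0 0 0; -13 -49 5 0 0 0; 0 0 0 0 0 0; 0 0 0 0 0 0")

```text
clock: 12.2
ee_pos: [0.5552, -0.1554, 0.2988]
orientation: [3.14, -0.003, 3.121]
force: [-0.4, 0.4, -0.8]
opening: 0.0002
grasp_force: 0.0
```

```bash
python3 - <<'E'
from h import *
np.set_printoptions(precision=4,suppress=True)
f=wrist(); cv2.imwrite("pics/w4.png",f["img"])
for p in[(.548,-.209,.085),(.553,-.239,.027),(.558,-.271,.0)]: print(w2px(f,p,f["Tw"]))
go(.555,-.155,.235,3.12); print(ctrl.state()["ee_pos"],ctrl.state()["orientation"])
E
```

```text
[158.6052 208.546 ]
[140.0367 190.5832]
[112.9819 188.2428]
turn az 0.002 then shift mm 0.3 -0.2 64.2
[ 0.5553 -0.1548  0.2992] [ 3.1407 -0.002   3.1223]
```

View pics/w4.png

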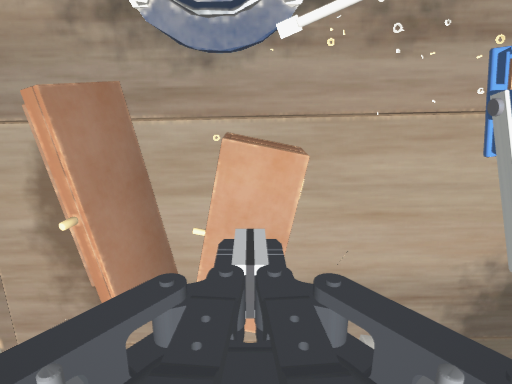

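The picture shows the open mic lid's outer face at left (edge near 158,208 as predicted) and box 2 under the closed fingers.

Call:
carry_out(commands="0 0 35 0 0 0; 0 0 29 0 0 0; 0 -15 0 0 0 0; 0 -15 0 0 0 0; 0 -15 0 0 0 0; 0 -15 0 0 0 0; 0 -15 0 0 0 0; 0 -15 0 0 0 0; 0 -15 0 0 0 0; 0 0 0 0 0 0")

```text
clock: 13.5
ee_pos: [0.5538, -0.2621, 0.2361]
orientation: [-3.14, -0.0, 3.12]
force: [0.1, 0.5, -0.5]
opening: -0.0002
grasp_force: 0.0
```

Call:
carry_out(commands="0 0 0 0 0 0; 0 -5 5 0 0 0; 0 0 5 0 0 0; 0 0 4 0 0 0; 0 0 0 0 0 0")

```text
clock: 14.12
ee_pos: [0.5534, -0.2653, 0.2215]
orientation: [3.141, -0.001, 3.122]
force: [-0.4, 0.1, -0.6]
opening: 0.0001
grasp_force: 0.0
```

Call:
carry_out(commands="0 0 -40 0 0 0; 0 0 -40 0 0 0; 0 0 -30 0 0 0.18; 2 27.5 0 0 0 0; 2 27.5 0 0 0 0; 2 27.5 0 0 0 0; 2 27.5 0 0 0 0; 0 0 0 0 0 0; 0 0 0 0 0 0", jaw=78)

```text
clock: 15.25
ee_pos: [0.5677, -0.1565, 0.3322]
orientation: [-3.141, -0.0, 2.942]
force: [-0.7, -0.8, -0.5]
opening: 0.0785
grasp_force: 0.0
```

```bash
cat >> h.py <<'E'
def rect(f,z,seed,lo=110):
    "brown box top rectangle nearest the seed (world xy m) on height z: centre mm, long-axis yaw"
    h=cv2.cvtColor(f["img"],cv2.COLOR_BGR2HSV); b=((h[...,0]<15)&(h[...,1]>80)&(h[...,2]>lo)).astype(np.uint8)
    b=cv2.morphologyEx(b,cv2.MORPH_OPEN,np.ones((5,5)))
    T=f.get("Tw",f.get("T")); best=None
    for c in cv2.findContours(b,0,1)[0]:
        if cv2.contourArea(c)<1500: continue
        P=np.array([px2w(f,u,v,z,T)[:2]*1e3 for u,v in c[:,0]],np.float32); r=cv2.minAreaRect(P)
        B=cv2.boxPoints(r); e=max(B[1]-B[0],B[2]-B[1],key=np.linalg.norm); yaw=np.arctan2(e[1],e[0])
        d=np.hypot(*(np.array(r[0])-1e3*np.array(seed)))
        if best is None or d<best[0]: best=(d,np.round(r[0],1),np.round(r[1],1),round((yaw+np.pi/2)%np.pi-np.pi/2,3))
    return best
E
python3 - <<'E'
from h import *
np.set_printoptions(precision=4,suppress=True)
f=wrist(); cv2.imwrite("pics/w5.png",f["img"]); g=ctrl.grab_frame("top")
for q in(f,g): print(rect(q,.042,(.592,-.161)),rect(q,.042,(.558,-.271)),rect(q,.05,(.487,.116)))
print(ctrl.state()["ee_pos"],ctrl.state()["orientation"])
E
```

```text
(np.float64(1.509631816281352), array([ 590.8, -160. ]), array([ 61.6, 151.6]), np.float32(-0.22)) (np.float64(3.007160384219332), array([ 555. , -270.7]), array([149.3,  65.9]), np.float32(0.185)) (np.float64(293.4667574235087), array([ 588. , -159.5]), array([ 59.7, 146.9]), np.float32(-0.22))
(np.float64(534.9559957434446), array([ 786.5, -659.3]), array([ 96.4, 139.2]), np.float32(-1.435)) (np.float64(450.5884589889624), array([ 786.5, -659.3]), array([ 96.4, 139.2]), np.float32(-1.435)) (np.float64(825.1392063616721), array([ 783.5, -654. ]), array([ 95.6, 138.1]), np.float32(-1.435))
[ 0.5677 -0.157   0.3322] [-3.1413 -0.      2.9409]
```

View pics/w5.png

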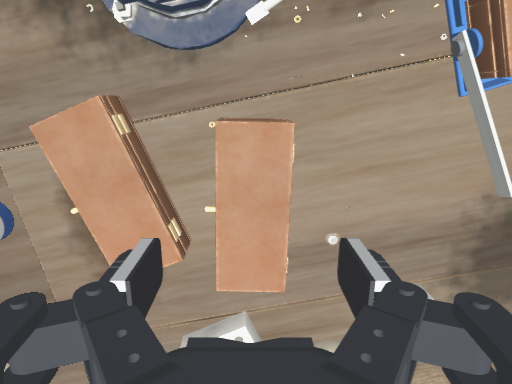

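The picture shows the mic box shut (30–190, 95–270) and box 2 (216–294, 120–291) squarely between the fingers' lines.

Call:
carry_out(commands="2 2 30 0 0 0.007; 0 0 40 0 0 0; 0 0 40 0 0 0; 0 0 28 0 0 0; 0 0 12 0 0 0; 0 0 0 0 0 0")

```text
clock: 16.1
ee_pos: [0.5659, -0.1543, 0.1818]
orientation: [3.142, -0.001, 2.934]
force: [-0.7, 0.4, -0.1]
opening: 0.0777
grasp_force: 0.0
```

Call:
carry_out(commands="0 0 0 0 0 0; 0 0 0 0 0 0; 0 0 0 0 0 0; 0 0 0 0 0 0; 0 0 -10 0 0 0; 0 0 -30 0 0 0; 0 0 -50 0 0 0; 0 0 -50 0 0 0; 0 0 -30 0 0 0; 0 0 0 0 0 0", jaw=40)

```text
clock: 17.35
ee_pos: [0.5669, -0.154, 0.3548]
orientation: [-3.141, 0.005, 2.935]
force: [0.1, -0.6, -4.1]
opening: 0.0612
grasp_force: 67.0
```

Call:
carry_out(commands="0 0 0 0 0 0.18; 0 0 0 0 0 0.18; 0 0 0 0 0 0.18; 0 0 0 0 0 0.18; 0 0 0 0 0 0.18; 0 0 0 0 0 0.18; 0 0 0 0 0 0.18; 0 0 0 0 0 0; 0 0 0 0 0 0")

```text
clock: 18.48
ee_pos: [0.5658, -0.1537, 0.3509]
orientation: [-3.14, -0.001, 1.678]
force: [-0.1, 0.2, -4.0]
opening: 0.061
grasp_force: 66.8
```

```bash
python3 - <<'E'
from h import *
go(.4850,.1400,.34,1.674); print(ctrl.state()["ee_pos"],ctrl.state()["orientation"])
E
```

```text
turn az 0.004 then shift mm 300.5 -50.1 10.9
[ 0.56576741 -0.15370789  0.35090279] [-3.13969152e+00 -7.99017855e-04  1.67781131e+00]
```

Call:
carry_out(commands="43 -7.2 0 0 0 0.004; 43 -7.2 0 0 0 0; 43 -7.2 0 0 0 0; 43 -7.2 0 0 0 0; 43 -7.2 0 0 0 0; 43 -7.2 0 0 0 0; 43 -7.2 0 0 0 0; 0 0 0 0 0 0; 0 0 0 0 0 0")

```text
clock: 19.6
ee_pos: [0.4858, 0.1405, 0.352]
orientation: [-3.142, 0.001, 1.673]
force: [0.4, 0.0, -5.2]
opening: 0.0609
grasp_force: 66.8
```

```bash
python3 - <<'E'
from h import *
go(.4845,.1400,.234,1.674); s=ctrl.state();print(s["ee_pos"],s["orientation"])
f=wrist(); z=s["ee_pos"][2]-.1818+.042; print(rect(f,z,(.487,.115)))
E
```

```text
turn az -0.001 then shift mm -0.3 -1.3 118.0
[0.48577452 0.14047187 0.35204355] [-3.14155409e+00  5.85983210e-04  1.67256236e+00]
(np.float64(36.53700349463019), array([484.2, 151.4]), array([60.1, 77.2]), np.float32(-1.476))
```

Call:
carry_out(commands="-0.5 -1.5 20 0 0 0; 0 0 35 0 0 0; 0 0 30 0 0 0; 0 0 18 0 0 0; 0 0 8 0 0 0; 0 0 5 0 0 0; 0 0 2 0 0 0; 0 0 1 0 0 0; 0 0 0 0 0 0")

```text
clock: 20.78
ee_pos: [0.4847, 0.14, 0.2337]
orientation: [3.141, 0.0, 1.671]
force: [0.3, 0.5, -4.1]
opening: 0.0608
grasp_force: 66.8
```

Call:
carry_out(commands="0 0 1 0 0 0; 0 0 0.7 0 0 0; 0 0 0 0 0 0")

```text
clock: 21.15
ee_pos: [0.4846, 0.1401, 0.2333]
orientation: [3.14, -0.0, 1.671]
force: [-4.1, -0.9, 11.3]
opening: 0.0614
grasp_force: 69.0
```

Call:
carry_out(commands="0 0 0 0 0 0; 0 0 0 0 0 0; 0 0 -10 0 0 0; 0 0 -50 0 0 0; 0 0 -50 0 0 0; 0 0 -20 0 0 0; 0 0 0 0 0 0", jaw=76)

```text
clock: 22.02
ee_pos: [0.4852, 0.1401, 0.3637]
orientation: [3.137, -0.001, 1.671]
force: [-0.6, -0.5, -0.7]
opening: 0.0758
grasp_force: 0.0
```

```bash
python3 - <<'E'
from h import *
f=wrist(); cv2.imwrite("pics/w6.png",f["img"]); print(rect(f,.092,(.487,.115)))
# mic box: centre from last look
c=np.array([.556,-.2705]); a=.175; p=c-.025*np.array([np.cos(a),np.sin(a)]); print(p)
go(p[0],p[1],.33,np.pi+a); print(ctrl.state()["ee_pos"])
E
```

```text
(np.float64(2.0944610372394985), array([486.2, 116.9]), array([ 61.5, 154.7]), np.float32(-1.48))
[ 0.53138184 -0.2748527 ]
turn az -1.646 then shift mm 26.2 -416.6 32.0
[0.48459954 0.13997753 0.36204936]
```

View pics/w6.png

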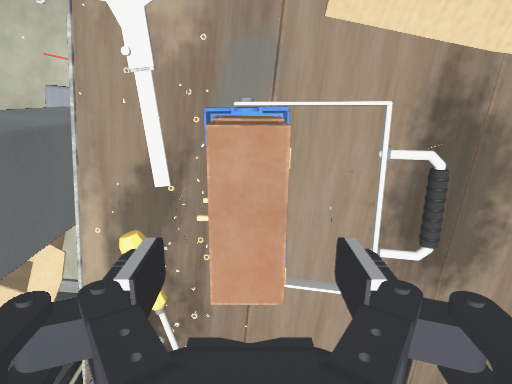

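The picture shows box 2 squarely on box 1 (top 207–290 × 124–305), bail and caliper untouched. Now the mic box.

Call:
carry_out(commands="0 0 0 0 0 -0.183; 0 0 0 0 0 -0.183; 0 0 0 0 0 -0.183; 0 0 0 0 0 -0.183; 0 0 0 0 0 -0.183; 0 0 0 0 0 -0.183; 0 0 0 0 0 -0.183; 0 0 0 0 0 -0.183; 0 0 0 0 0 -0.183", jaw=78)

```text
clock: 23.2
ee_pos: [0.4838, 0.1397, 0.3596]
orientation: [-3.141, -0.003, -2.959]
force: [-0.8, -0.5, 0.4]
opening: 0.0782
grasp_force: 0.0
```

Call:
carry_out(commands="2.7 -52 4 0 0 0; 2.7 -52 4 0 0 0; 2.7 -52 4 0 0 0; 2.7 -52 4 0 0 0; 2.7 -52 4 0 0 0; 2.7 -52 4 0 0 0; 2.7 -52 4 0 0 0; 2.7 -52 4 0 0 0; 0 0 0 0 0 0; 0 0 0 0 0 0")

```text
clock: 24.45
ee_pos: [0.5353, -0.273, 0.3279]
orientation: [3.139, -0.002, -2.966]
force: [-0.3, -0.1, 0.4]
opening: 0.0782
grasp_force: 0.0
```

```bash
python3 - <<'E'
from h import *
np.set_printoptions(precision=4,suppress=True)
f=wrist(); cv2.imwrite("pics/w7.png",f["img"]); r=rect(f,.042,(.557,-.271)); print(r); print(rect(f,.042,(.557,-.271),130))
a=r[3]; p=r[1]/1e3-.02*np.array([np.cos(a),np.sin(a)]); go(p[0],p[1],.1818,np.pi+a); print(ctrl.state()["ee_pos"],ctrl.state()["orientation"])
E
```

```text
(np.float64(3.463577174614783), array([ 554.2, -273.1]), array([150.9,  62. ]), np.float32(0.188))
(np.float64(3.3196280274600283), array([ 554.4, -273.1]), array([150.6,  61.8]), np.float32(0.191))
turn az -0.011 then shift mm 1.8 -4.1 146.5
[ 0.5355 -0.2725  0.3283] [ 3.1398 -0.0018 -2.9649]
```

View pics/w7.png

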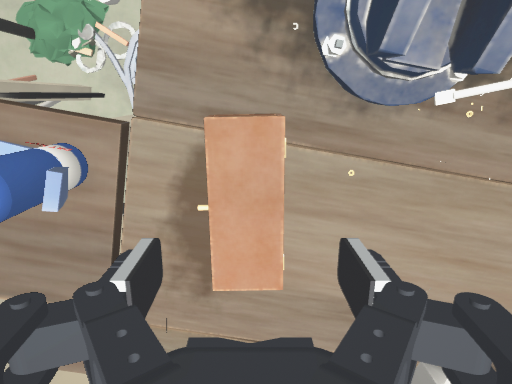

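The picture shows the shut mic box (206–285 × 116–291) with its hook at (203,208), slightly left of the finger midline (about 4 mm).

Call:
carry_out(commands="2 -4 30 0 0 -0.008; 0 0 40 0 0 0; 0 0 40 0 0 0; 0 0 26 0 0 0; 0 0 10 0 0 0; 0 0 0 0 0 0")

```text
clock: 25.25
ee_pos: [0.5347, -0.2768, 0.1834]
orientation: [3.141, -0.001, -2.956]
force: [-1.0, 0.2, 0.7]
opening: 0.0778
grasp_force: 0.0
```

Call:
carry_out(commands="0 0 0 0 0 0; 0 0 0 0 0 0; 0 0 0 0 0 0; 0 0 0 0 0 0; 0 0 -10 0 0 0; 0 0 -20 0 0 0; 0 0 -20 0 0 0; 0 0 0 0 0 0", jaw=40)

```text
clock: 26.25
ee_pos: [0.5354, -0.2784, 0.2352]
orientation: [-3.139, 0.002, -2.958]
force: [0.7, -0.1, -6.1]
opening: 0.0608
grasp_force: 67.7
```

```bash
python3 - <<'E'
from h import *
s=ctrl.state(); print(s["ee_pos"],s["orientation"],s["force"])
f=wrist(); print(rect(f,.092,(.557,-.271)))
E
```

```text
[ 0.53544593 -0.27835192  0.23516818] [-3.13914470e+00  2.12358555e-03 -2.95773165e+00] [ 0.72986704 -0.13014061 -6.11401728]
(np.float64(37.27770523773242), array([ 521.4, -282.1]), array([87.3, 61.1]), np.float32(0.191))
```

Call:
carry_out(commands="0 0 -40 0 0 0; 0 0 -50 0 0 0; 0 0 -40 0 0 0; 0 0 -10 0 0 0.15; 0 0 0 0 0 0.18; 0 0 0 0 0 0.18; 0 0 0 0 0 0.18; 0 0 0 0 0 0.18; 0 0 0 0 0 0.18; 0 0 0 0 0 0.18")

```text
clock: 27.55
ee_pos: [0.5343, -0.2776, 0.3717]
orientation: [-3.14, -0.002, 2.09]
force: [-0.1, -0.4, -6.2]
opening: 0.0607
grasp_force: 69.4
```

Call:
carry_out(commands="0 0 0 0 0 0.18; 0 0 0 0 0 0.18; 0 0 0 0 0 0.06; 0 0 0 0 0 0; 0 0 0 0 0 0")

```text
clock: 28.18
ee_pos: [0.5346, -0.2776, 0.3727]
orientation: [-3.14, -0.001, 1.677]
force: [-0.3, 0.3, -5.6]
opening: 0.061
grasp_force: 69.4
```

```bash
python3 - <<'E'
from h import *
go(.4847,.1352,.38,1.673); print(ctrl.state()["ee_pos"],ctrl.state()["orientation"])
E
```

```text
turn az 0.004 then shift mm 415.8 -7.5 -7.3
[ 0.534581  -0.2776319  0.3726694] [-3.14047888e+00 -7.57822222e-04  1.67681042e+00]
```

Call:
carry_out(commands="46 -0.8 0 0 0 0.004; 46 -0.8 0 0 0 0; 46 -0.8 0 0 0 0; 46 -0.8 0 0 0 0; 46 -0.8 0 0 0 0; 46 -0.8 0 0 0 0; 46 -0.8 0 0 0 0; 46 -0.8 0 0 0 0; 46 -0.8 0 0 0 0; 0 0 0 0 0 0")

```text
clock: 29.42
ee_pos: [0.4852, 0.1361, 0.3735]
orientation: [3.141, -0.001, 1.677]
force: [0.5, -1.8, -5.8]
opening: 0.0607
grasp_force: 69.4
```

```bash
python3 - <<'E'
from h import *
go(.4847,.1352,.276,1.673); s=ctrl.state();print(s["ee_pos"],s["orientation"])
f=wrist(); z=s["ee_pos"][2]-.1834+.042; print(rect(f,z,(.487,.115)))
E
```

```text
turn az 0.004 then shift mm -0.8 -0.6 97.5
[0.48523871 0.13610672 0.37353644] [ 3.14123308e+00 -1.38141897e-03  1.67721898e+00]
(np.float64(34.86913459526501), array([483.1, 149.6]), array([60.3, 84.6]), np.float32(-1.457))
```

Call:
carry_out(commands="-1.5 -0.6 20 0 0 0.004; 0 0 30 0 0 0; 0 0 25 0 0 0; 0 0 12 0 0 0; 0 0 6 0 0 0; 0 0 2 0 0 0; 0 0 1 0 0 0; 0 0 0 0 0 0")

```text
clock: 30.48
ee_pos: [0.4855, 0.132, 0.278]
orientation: [3.141, -0.0, 1.668]
force: [-0.1, -0.3, -5.3]
opening: 0.0614
grasp_force: 69.2
```

Call:
carry_out(commands="3 -0.5 0 0 0 -0.004; 0 0 1 0 0 0; 0 0 1 0 0 0; 0 0 0.5 0 0 0; 0 0 0 0 0 0")

```text
clock: 31.1
ee_pos: [0.4845, 0.135, 0.2763]
orientation: [3.141, -0.001, 1.672]
force: [-4.3, 1.8, 6.9]
opening: 0.0609
grasp_force: 70.9
```

Call:
carry_out(commands="0 0 0 0 0 0; 0 0 0 0 0 0; 0 0 -10 0 0 0; 0 0 -40 0 0 0; 0 0 -40 0 0 0; 0 0 -20 0 0 0; 0 0 0 0 0 0", jaw=76)

```text
clock: 31.98
ee_pos: [0.4852, 0.135, 0.3872]
orientation: [3.137, -0.001, 1.672]
force: [0.5, 0.1, 0.3]
opening: 0.0759
grasp_force: 0.0
```

```bash
python3 - <<'E'
from h import *
f=wrist(); cv2.imwrite("pics/w8.png",f["img"]); print(rect(f,.134,(.487,.115)))
for r in ctrl.look_for(f,"bail_grip"): print(r["location"],r["confidence"],w2px(f,r["location"],f["Tw"]))
for a in(0,): 
  c=np.array([.487,.115]);ex=np.array([np.cos(.103),np.sin(.103)]); p=c+.1655*np.cos(.2094)*ex; print(p,w2px(f,[*p,.058],f["Tw"]))
  go(p[0],p[1],.26,1.673); print(ctrl.state()["ee_pos"])
E
```

```text
(np.float64(2.2575545050266155), array([485.9, 116.9]), array([ 61.4, 154.1]), np.float32(-1.458))
[0.6117, 0.1406, 0.0588] 0.87 [384.92735935 179.55198812]
[0.4837, 0.1239, 0.1328] 0.37 [245.31336417 210.03272558]
[0.64802683 0.13164467] [420.45828916 192.26735013]
turn az -0.001 then shift mm -19.8 162.5 124.7
[0.48431694 0.13472605 0.38466058]
```

View pics/w8.png

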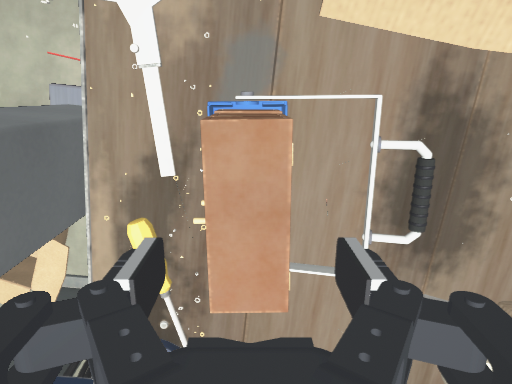

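The picture shows the mic box squarely on the stack (203–293 × 118–312) and the bail's grip at (412–433, 157–232), matching the prediction.

Call:
carry_out(commands="-5.2 41 10 0 0 0; -5.2 41 10 0 0 0; -5.2 41 20 0 0 0; -5.2 41 30 0 0 0; 0 0 40 0 0 0; 0 0 30 0 0 0; 0 0 20 0 0 0; 0 0 0 0 0 0; 0 0 0 0 0 0", jaw=36)

```text
clock: 33.2
ee_pos: [0.6497, 0.1306, 0.2251]
orientation: [-3.141, 0.0, 1.672]
force: [0.3, 0.2, 0.2]
opening: 0.0361
grasp_force: 0.0
```

```bash
python3 - <<'E'
from h import *
f=wrist(); cv2.imwrite("pics/w9.png",f["img"])
go(.649,.1305,.211,1.673); print(ctrl.state()["ee_pos"],w2px(f,[.649,.1305,.058],f["Tw"]))
t=np.radians(12+3.9*np.arange(21)); print(np.round(np.c_[np.diff(165.5*np.cos(t)),-np.diff(165.5*np.sin(t))],1).tolist())
E
```

```text
turn az -0.001 then shift mm -0.1 -1.1 14.7
[0.65004928 0.13073269 0.22571711] [249.41181387 251.74031783]
[[-2.7, -10.9], [-3.5, -10.7], [-4.2, -10.5], [-4.9, -10.2], [-5.6, -9.8], [-6.2, -9.4], [-6.8, -9.0], [-7.4, -8.5], [-8.0, -7.9], [-8.5, -7.4], [-9.0, -6.8], [-9.4, -6.2], [-9.8, -5.5], [-10.2, -4.8], [-10.5, -4.1], [-10.7, -3.4], [-10.9, -2.7], [-11.1, -1.9], [-11.2, -1.1], [-11.3, -0.4]]
```

View pics/w9.png

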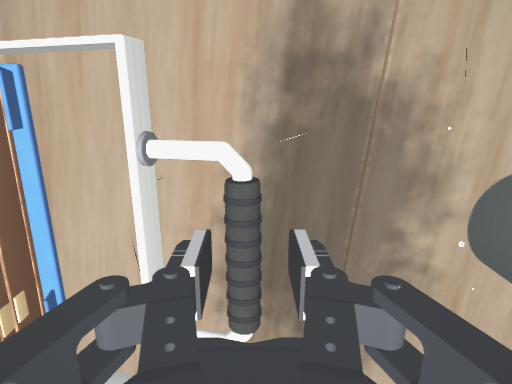

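The picture shows the rubber grip (225–261, 178–330) between the fingers, about 3 mm left of their middle; the strap lies left at u≈140.

Call:
carry_out(commands="0 -3 0 0 0 0; 0 0 0 0 0 0; 0 0 7 0 0 0; 0 0 7 0 0 0; 0 0 0 0 0 0", jaw=27)

```text
clock: 33.88
ee_pos: [0.6462, 0.1302, 0.2098]
orientation: [-3.14, 0.0, 1.672]
force: [-0.3, -0.5, 0.0]
opening: 0.0273
grasp_force: 0.0
```

Call:
carry_out(commands="0 0 0 0 0 0; 0 0 0 0 0 0; 0 0 0 0 0 0", jaw=5)

```text
clock: 34.25
ee_pos: [0.6468, 0.1303, 0.2108]
orientation: [3.142, 0.0, 1.672]
force: [1.5, -0.1, -4.1]
opening: 0.0132
grasp_force: 58.3
```

Call:
carry_out(commands="0 -2.7 -10.9 0 0 0; 0 -3.5 -10.7 0 0 0; 0 -4.2 -10.5 0 0 0; 0 -4.9 -10.2 0 0 0; 0 -5.6 -9.8 0 0 0")

```text
clock: 34.88
ee_pos: [0.625, 0.128, 0.2635]
orientation: [-3.14, 0.0, 1.672]
force: [-0.5, -1.7, -6.1]
opening: 0.0133
grasp_force: 58.4
```

Forces are small and the bail follows.

Call:
carry_out(commands="0 -6.2 -9.4 0 0 0; 0 -6.8 -9 0 0 0; 0 -7.4 -8.5 0 0 0; 0 -8 -7.9 0 0 0; 0 -8.5 -7.4 0 0 0; 0 -9 -6.8 0 0 0")

```text
clock: 35.62
ee_pos: [0.5798, 0.1232, 0.3124]
orientation: [3.142, 0.001, 1.671]
force: [0.2, -5.5, -10.1]
opening: 0.0131
grasp_force: 58.4
```

Call:
carry_out(commands="0 -9.4 -6.2 0 0 0; 0 -9.8 -5.5 0 0 0; 0 -10.2 -4.8 0 0 0; 0 -10.5 -4.1 0 0 0; 0 -10.7 -3.4 0 0 0")

```text
clock: 36.25
ee_pos: [0.5305, 0.118, 0.3374]
orientation: [3.137, 0.002, 1.671]
force: [1.6, -7.3, -10.8]
opening: 0.0131
grasp_force: 58.4
```

Call:
carry_out(commands="0 -10.9 -1.5 0 0 0; 0 -11.1 -1.5 0 0 0; 0 -11.2 -1 0 0 0; 0 -10 0 0 0 0; 0 0 0 0 0 0")

```text
clock: 36.88
ee_pos: [0.4893, 0.1136, 0.3449]
orientation: [3.13, 0.003, 1.671]
force: [1.4, -9.1, 10.8]
opening: 0.0132
grasp_force: 58.9
```

Call:
carry_out(commands="0 -3 0 0 0 0; 0 -2 0 0 0 0; 0 0 0 0 0 0")

```text
clock: 37.25
ee_pos: [0.4852, 0.1132, 0.3449]
orientation: [3.128, 0.003, 1.671]
force: [4.0, -9.1, 8.3]
opening: 0.013
grasp_force: 58.7
```

Call:
carry_out(commands="0 -2 0 0 0 0; 0 -2 0 0 0 0; 0 0 0 0 0 0")

```text
clock: 37.62
ee_pos: [0.4839, 0.1131, 0.345]
orientation: [3.122, 0.003, 1.67]
force: [17.8, -8.0, -3.5]
opening: 0.0133
grasp_force: 58.7
```

Now on the stop (18 N). Ease back, open, rise and check.

Call:
carry_out(commands="0 3 0 0 0 0; 0 0 0 0 0 0")

```text
clock: 37.88
ee_pos: [0.4849, 0.1132, 0.3449]
orientation: [3.127, 0.003, 1.671]
force: [7.8, -8.7, 6.2]
opening: 0.0134
grasp_force: 59.8
```

Call:
carry_out(commands="0 0 0 0 0 0; 0 0 0 0 0 0; 0 0 -20 0 0 0; 0 0 -30 0 0 0; 0 0 -30 0 0 0; 30 0 -10 0 0 0; 50 0 0 0 0 0; 50 0 0 0 0 0; 50 0 0 0 0 0; 0 0 0 0 0 0", jaw=40)

```text
clock: 39.12
ee_pos: [0.4619, 0.2958, 0.4301]
orientation: [-3.141, -0.002, 1.677]
force: [-0.7, -0.8, 0.0]
opening: 0.0401
grasp_force: 0.0
```

```bash
python3 - <<'E'
from h import *
np.set_printoptions(precision=4,suppress=True)
g=ctrl.grab_frame("scene"); f=ctrl.grab_frame("top")
a=cv2.resize(g["img"][60:260,90:290],None,fx=2,fy=2); b=cv2.resize(f["img"][130:330,120:320],None,fx=2,fy=2)
cv2.imwrite("pics/end.png",np.hstack([a,b]))
for q in(g,f):
    for r in ctrl.look_for(q,"bail_grip")[:2]: print(np.array(r["location"]),r["confidence"])
print(rect(f,.134,(.487,.115)),ctrl.state()["ee_pos"],ctrl.state()["force"])
E
```

```text
[0.4899 0.0972 0.1468] 0.62
[0.4892 0.1106 0.1486] 0.65
[0.4778 0.1143 0.1305] 0.47
(np.float64(759.7119138547093), array([ 750.4, -597.6]), array([ 88.5, 126.4]), np.float32(-1.377)) [0.4627 0.292  0.4302] [ 0.2603  0.1179 -0.1181]
```

View pics/end.png

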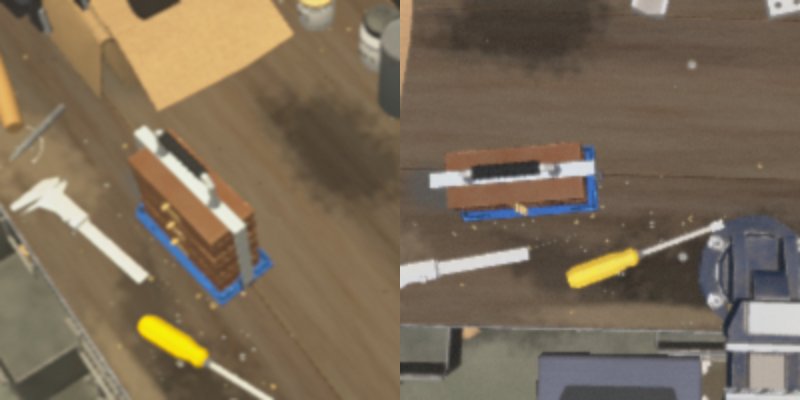

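The picture shows the three boxes stacked squarely on the deck with the bail upright across the top one, and the caliper and screwdriver in place. I'm handing the job in.

```bash
python3 -c "
from h import *
print(ctrl.close_job())"
```

```text
the job is handed in; nothing more can be done
None
```

The job is handed in at about 39 s with no verdict returned: the three boxes are stacked squarely on the deck, the shut micrometer box on top, and the bail stands against its stop; I viewed 12 pictures, two over the limit of 10.

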